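# Stack keyed spacer collars on the stainer's drive spindle

### The arm

A 6-joint arm with a two-finger parallel gripper is mounted at the origin on a cart in front of the work surface, level with it; the furniture and walls round the work are solid. World frame = base frame: x ahead of the robot, y to its left, z up, the work surface at z = 0. Lengths are in m, angles in rad, forces in N, time in s.
With the tool pointing down it reaches from about 0.3 to 0.775 m from the base axis. Payload 14.6 kg.
Tool frame: the origin (TCP) lies on the centre line of the jaws, within the pads' length; the fingertips stand 19 mm ahead of it and the grasp point (between the pads) is the TCP; z points along the fingers, y is the direction in which the jaws open and shut (so a half turn about z gives the same grasp; the last joint's range is limited). The gripper opens to 94 mm and grips with 3 to 60 N. Pads are 16 mm wide; open, the fingers measure 119 mm over their backs; the gripper's body (75 mm by 177 mm) begins 78 mm behind the grasp point.
Start: joints at [-1.204, 0.3, 1.521, -0, 1.321, -0.067], TCP at [0.231, -0.499, 0.224] pointing down, gripper open.
Joint ranges: [-3.03, 3.03], [-0.79, 2.21], [0.23, 2.52], [-1.04, 4.18], [0, 3.07], [-2.55, 2.55]. Speed limits (rad/s): [2.22, 2.22, 2.57, 3.14, 3.14, 3.14].

### API

Orientations are given as [roll, pitch, yaw] about the fixed x, y, z axes, in that order (R = Rz(yaw) Ry(pitch) Rx(roll)).
In Python, from station import ctrl gives the robot as it stands. The module is installed in compiled form; this text tells all that it offers.
- The arm moves only by the shell command python3 -m creep 'ROWS' [FORCE]. ROWS is a JSON object of lists of equal length, an entry for each row: "translation": the shift along the world's x, y, z in mm, a list of three; "yaw": the turn about the world's z in rad; "gripper": the closure in counts, from 0 (fully open) to 255 (shut). A call has 1 to 5 rows; each row is the pose to reach, as a shift and turn from the pose measured when the call began; what a row does not reach only later rows make up. A row lasts 1/12 s, in which the tool goes at most 41.7 mm and 7.16 degrees, less where a joint would pass 70% of its speed; a pose out of reach is approached as far as the arm can. A call with a gripper value outside its range is refused whole. The fingers move at their own pace and stop on an object; FORCE is the grip in N (left out, the last holds). Time passes only in rows, so rows that repeat a pose let the fingers close. It gives the time, the measured TCP pose, the force and the opening at its end, in the units of the state.
- ctrl.get_obs(): the state, without advancing time (a new reading comes with each control period).
- ctrl.camera(name): name is "side" or "top" or "wrist"; returns a dict with "pixels" (384x512x3 uint8, red, green, blue), "depth" (384x512 float32, m along the optical axis (not along the pixel's ray), 0 where there is no reading), "fx", "fy", "cx", "cy" (pixels), "R" (3x3) and "t" (3): a world point X has camera coordinates R X + t; the wrist camera has in their place "tool_from_camera" (4x4, takes a point from camera to tool coordinates, whose origin is the TCP and whose axes are the flange's). Camera axes: x right, y down, z forward; pixel columns grow to the right and rows downward; lengths in m; the calibration is good to about 2 mm. A picture is of the moment at which its call begins: read the wrist's pose just before it.
- ctrl.hand_in(): hands the job in, once; it reports no verdict.
The state is a dict: "time_s": time; "qpos": joint angles; "joint_vel": joint speeds; "tau": joint torques, N m; "ee_pos": TCP position; "eef_rot": TCP orientation; "force": force on the tool from outside, world axes, zero at the start; "moment": the same for the moment, N m; "grip_width": finger opening in m.
Only numpy, scipy, OpenCV 4.12 (cv2) and the standard library are available. Lean on these libraries where they do the work, as an engineer would, in place of code of your own. Each camera call takes 0.05 s, during which the arm holds its last target. There are 200 camera calls.

### The job

Rebuild the spacer stack on the square drive spindle of the slide stainer's drive unit: the large blue collar first, then the medium yellow one, then the small white one, each fully home and flat on what lies below it, and let go. You are not told how the spindle's square stands: rest a collar lightly on it and turn the collar until its square hole drops over, never forcing it (the spindle must not feel more than 30 N). Leave the bottles and the specimen jar where they are.

Things in the scene. Friction and masses are not known exactly. Their poses are not given: they have to be found in the camera images.
- stand: grey drive unit, fixed to the worktop: housing 104 x 104 mm, 30 mm high, with a round aluminium flange on top (56 mm wide, 6 mm thick) from which a steel spindle rises to 78 mm above the worktop. Origin at the centre of its underside, z up. Spindle and flange, also through collars on them, must not feel more than 30 N. The gearbox holds the spindle: it turns only above 0.8 N m
- seat (a point): centre of the flange's top face, on the spindle's axis, 36 mm above the worktop; the stack rests on this face; z up; axes as the housing's (they do not turn with the spindle)
- shoulder (a point): top end of the spindle's square part (20 x 20 mm), on its axis, 31 mm above the flange. The square's turn about z is random against the housing and not reported (this point's yaw is the housing's). A collar more than about 8 degrees off the square goes over the nose but rests here on the square's four corners; turned true (at most 45 degrees away) it slides down, with 1 mm play on each side
- nose_top (a point): top of the spindle's round nose, on its axis, 42 mm above the flange: the nose is 19.6 mm in diameter for 4 mm above the shoulder, then tapers over 7 mm to 11 mm here
- large_collar_mid (a point): large blue spacer collar: a round disc 60 mm in diameter and 14 mm thick with a dark steel hub; its through-hole is a square of 22 x 22 mm. Mass about 90 g. Lies flat on the worktop at the start. The point is its centre, half-way up; z is its axis, x and y are square to the sides of the hole. The rim can be gripped at any yaw. Fully home its centre is 7 mm above the flange.
- medium_collar_mid (a point): medium yellow spacer collar: a round disc 52 mm in diameter and 12 mm thick with a dark steel hub; its through-hole is a square of 22 x 22 mm. Mass about 70 g. Lies flat on the worktop at the start. The point is its centre, half-way up; z is its axis, x and y are square to the sides of the hole. The rim can be gripped at any yaw. Fully home on the large collar its centre is 20 mm above the flange.
- small_collar_mid (a point): small white spacer collar: a round disc 44 mm in diameter and 10 mm thick with a dark steel hub; its through-hole is a square of 22 x 22 mm. Mass about 50 g. Lies flat on the worktop at the start. The point is its centre, half-way up; z is its axis, x and y are square to the sides of the hole. The rim can be gripped at any yaw. Fully home on the medium collar its centre is 31 mm above the flange.
- stain_bottle: bystander: violet dropper bottle with white cap, 34 mm in diameter, 89 mm tall, standing loose; origin under its centre
- oil_bottle: bystander: brown dropper bottle with black cap, 34 mm in diameter, 70 mm tall, standing loose; origin under its centre
- specimen_jar: bystander: translucent specimen jar with lid, 43 mm in diameter, 48 mm tall, standing loose; origin under its centre

How it is judged:
By the outcome, as a careful person would: the job done as asked, in the order asked, and still so for the second after the job is handed in, with the robot touching nothing.
It also fails if it takes over 72 s, if anything falls off the work surface, if the arm or the gripper's body presses on something with over 40 N, if the wrist force passes 120 N, or if a joint passes its speed limit or range.

## Working session

There is one attempt and no reset: what is moved stays moved. The work goes in short steps, Python scripts to look and compute and a shell command to move; the robot and the scene stay as the last step left them, time stands still between calls to the robot, and variables do not carry over. Pictures are saved under pics/ and viewed, about 8 in all and at most 12, crops included, and the job is handed in when it is done.

```bash
mkdir -p pics
python3 - <<'E'
from station import ctrl
import cv2,numpy as np
o=ctrl.get_obs();print(o)
ims=[]
for n in("top","side"):
    c=ctrl.camera(n);np.savez(n+".npz",**c);print(n,c["fx"],c["cx"],c["cy"],c["R"].round(3).tolist(),c["t"].round(3).tolist())
    cv2.imwrite(f"pics/{n}.png",c["pixels"][:,:,::-1])
E
```

```text
{'time_s': 0.0, 'qpos': array([-1.20362102e+00,  3.00442757e-01,  1.52158124e+00,  2.35614031e-06,
        1.32072660e+00, -6.65915849e-02]), 'joint_vel': array([-2.23783797e-03,  9.97185270e-04,  7.39864137e-04,  9.95750538e-05,
       -1.38294501e-04,  5.58489547e-04]), 'tau': array([ 8.67233175e-04, -5.31812954e+01, -3.52737844e+01,  7.08105136e-02,
        2.44845764e-02, -9.45825741e-05]), 'ee_pos': array([ 0.23107334, -0.49883104,  0.22390181]), 'eef_rot': array([-3.14043743e+00, -7.93291025e-05,  4.33766259e-01]), 'force': array([ 0.5392817 , -0.77375824, -0.55217338]), 'moment': array([ 0.01071299, -0.03612615, -0.00791858]), 'grip_width': 0.09437047770025928}
top 442.30862601870683 255.36097976770233 190.74221491607022 [[-0.005, -1.0, 0.004], [-0.995, 0.005, -0.103], [0.103, -0.005, -0.995]] [0.078, 0.585, 1.183]
side 403.5458204426621 259.90945137503684 195.56571937480615 [[-0.996, -0.089, 0.005], [-0.055, 0.573, -0.818], [0.07, -0.815, -0.576]] [0.569, 0.062, 1.182]
```

View pics/top.png

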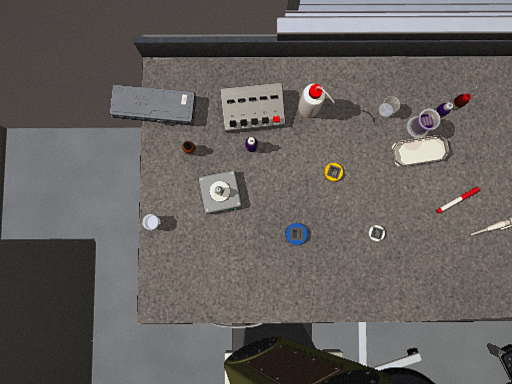

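View pics/side.png

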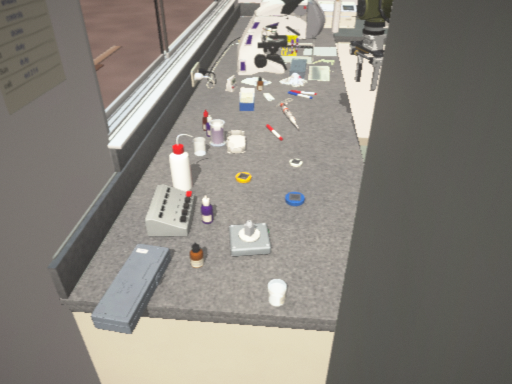

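Top view: blue collar at (297,234), yellow at (334,172), white at (377,233), and the stand at (220,192). The oil bottle is at (188,147), the stain bottle at (251,144) and the jar at (152,222). The side view shows the same layout. Next I'll work out positions from depth in both views.

```bash
cat > h.py <<'E'
import numpy as np,cv2
def cloud(c,T=None):
    v,u=np.mgrid[:384,:512];z=c["depth"]
    P=np.stack([(u-c["cx"])/c["fx"]*z,(v-c["cy"])/c["fy"]*z,z],-1)
    if T is None: return (P-c["t"])@c["R"]
    return P@T[:3,:3].T+T[:3,3]
def blob(c,P,lo,hi,box=None):
    hsv=cv2.cvtColor(c["pixels"],cv2.COLOR_RGB2HSV)
    m=cv2.inRange(hsv,np.array(lo),np.array(hi))
    m=m*(c["depth"]>0)
    if box is not None:
        k=np.zeros_like(m);k[box[1]:box[3],box[0]:box[2]]=1;m=m*k
    return m>0
E
python3 - <<'E'
from h import *
B={"top":dict(blue=(275,215,320,255),yel=(318,158,352,186),white=(362,220,392,246)),"side":dict(blue=(280,185,310,212),yel=(232,168,256,186),white=(284,154,306,170))}
L=dict(blue=((100,100,40),(130,255,255)),yel=((18,120,80),(35,255,255)),white=((0,0,170),(180,60,255)))
for n in B:
    c=dict(np.load(n+".npz"));P=cloud(c)
    for k,b in B[n].items():
        m=blob(c,P,*L[k],b);q=P[m];(x,y),r=cv2.minEnclosingCircle(q[:,:2].astype(np.float32))
        print(n,k,len(q),"circ",round(x,4),round(y,4),round(r,4),"z",np.median(q[:,2]).round(4))
    b=(195,165,245,215) if n=="top" else(225,215,275,258)
    q=P[b[1]:b[3],b[0]:b[2]].reshape(-1,3)
    for lo,hi in((.022,.033),(.033,.045),(.06,.09)):
        s=q[(q[:,2]>lo)&(q[:,2]<hi)]
        if len(s)>3: print(n,lo,len(s),s.mean(0).round(4),cv2.minAreaRect(s[:,:2].astype(np.float32)),s[:,2].max())
    for nm,b in(dict(oil=(178,136,200,158),stain=(240,132,262,156),jar=(140,210,164,234)).items() if n=="top" else ()):
        q=P[b[1]:b[3],b[0]:b[2]].reshape(-1,3);s=q[q[:,2]>.03];print(nm,s.mean(0).round(3),s[:,2].max())
E
```

```text
top blue 237 circ 0.468 -0.037 0.0307 z 0.0148
top yel 163 circ 0.6416 -0.1447 0.0273 z 0.0124
top white 82 circ 0.4692 -0.2584 0.0223 z 0.0111
top 0.022 801 [0.5839 0.1719 0.0302] ((0.5844759941101074, 0.1731238067150116), (0.10554494708776474, 0.10395918786525726), 11.084928512573242) 0.032996881906644654
top 0.033 547 [0.5842 0.1733 0.0361] ((0.5851790904998779, 0.1737799346446991), (0.10113982111215591, 0.0986248329281807), 11.190069198608398) 0.044749638110404596
top 0.06 60 [0.5845 0.1727 0.0745] ((0.5853963494300842, 0.1733510047197342), (0.02001083269715309, 0.020182710140943527), 61.52607727050781) 0.08593256820546202
oil [0.701 0.255 0.069] 1.2368710423261629
stain [0.708 0.086 0.08 ] 1.2368710423261629
jar [0.502 0.357 0.05 ] 0.056289372740680466
side blue 143 circ 0.4645 -0.0385 0.0361 z 0.0125
side yel 98 circ 0.6385 -0.151 0.0344 z 0.0099
side white 96 circ 0.476 -0.265 0.0482 z 0.0043
side 0.022 788 [0.5845 0.1861 0.0291] ((0.5858328342437744, 0.17414405941963196), (0.10386297106742859, 0.10764890909194946), 10.611322402954102) 0.032968304223290355
side 0.033 188 [0.5859 0.1805 0.0361] ((0.5853899121284485, 0.1760471910238266), (0.11483123898506165, 0.05366186052560806), 30.29288673400879) 0.044534200065545385
side 0.06 67 [0.5858 0.1783 0.0705] ((0.5869525074958801, 0.1762896478176117), (0.01861760951578617, 0.020856153219938278), 65.75281524658203) 0.07907088981772654
```

```bash
R='{"translation":[[19,36,0],[38,72,0],[57,108,0],[76,144,0],[95,180,0]],"yaw":[0.04,0.08,0.12,0.16,0.2],"gripper":[0,0,0,0,0]}'
python3 -m creep '{"translation":[[19,36,0],[38,72,0],[57,108,0],[76,144,0],[95,180,0]],"yaw":[0.04,0.08,0.12,0.16,0.2],"gripper":[0,0,0,0,0]}'
python3 -m creep '{"translation":[[19,36,0],[38,72,0],[57,108,0],[76,144,0],[95,180,0]],"yaw":[0.04,0.08,0.12,0.16,0.2],"gripper":[0,0,0,0,0]}'
python3 -m creep '{"translation":[[19,36,0],[38,72,0],[57,108,0],[76,144,0],[95,180,0]],"yaw":[0.04,0.08,0.12,0.16,0.2],"gripper":[0,0,0,0,0]}'
```

```text
time_s: 0.52
ee_pos: [0.3264, -0.317, 0.2237]
eef_rot: [-3.14, -0.0, 0.635]
force: [0.0, -0.3, 0.1]
grip_width: 0.0941
time_s: 0.93
ee_pos: [0.4217, -0.135, 0.2237]
eef_rot: [-3.14, -0.0, 0.837]
force: [0.4, 0.4, 0.4]
grip_width: 0.0941
time_s: 1.35
ee_pos: [0.5172, 0.0472, 0.2236]
eef_rot: [-3.14, 0.0, 1.039]
force: [-0.1, -1.3, -0.3]
grip_width: 0.0942
```

```bash
python3 -m creep '{"translation":[[17,31,0],[34,63,0],[51,94,0],[68,126,0],[68,126,0]],"yaw":[0,0,0,0,0],"gripper":[0,0,0,0,0]}'
cat >> h.py <<'E'
from scipy.spatial.transform import Rotation as Ro
def wrist(ctrl,name):
    o=ctrl.get_obs();c=ctrl.camera("wrist")
    W=np.eye(4);W[:3,:3]=Ro.from_euler("xyz",o["eef_rot"]).as_matrix();W[:3,3]=o["ee_pos"]
    T=W@c["tool_from_camera"];np.savez(name+".npz",T=T,**c);cv2.imwrite(f"pics/{name}.png",c["pixels"][:,:,::-1]);return o,c,T,cloud(c,T)
E
python3 - <<'E'
from h import *
from station import ctrl
o,c,T,P=wrist(ctrl,"w1");print(o["ee_pos"],T.round(3).tolist(),c["fx"])
E
```

```text
time_s: 1.77
ee_pos: [0.5862, 0.1777, 0.2222]
eef_rot: [-3.139, 0.0, 1.043]
force: [-0.3, -0.1, -0.0]
grip_width: 0.0943
[0.58615834 0.17774581 0.22217311] [[0.863, -0.487, -0.133, 0.624], [-0.505, -0.834, -0.223, 0.243], [-0.002, 0.26, -0.966, 0.382], [0.0, 0.0, 0.0, 1.0]] 333.2091984038913
```

View pics/w1.png

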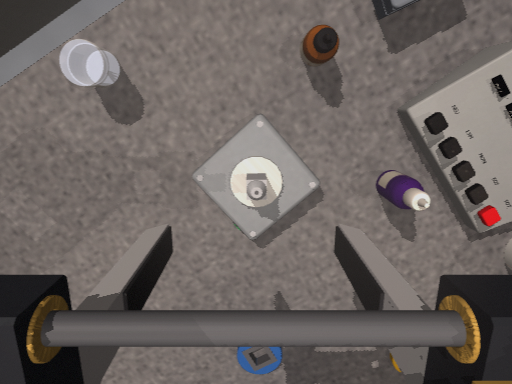

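Wrist picture: the spindle tip is at (257,190) and the flange disc is centred near (256,182), with nothing blocking the view. It's only about 1 px/mm, so I'll drop 90 mm and take an enlarged crop.

```bash
python3 -m creep '{"translation":[[0,0,-30],[0,0,-60],[0,0,-90],[0,0,-90]],"yaw":[0,0,0,0],"gripper":[0,0,0,0]}'
python3 - <<'E'
from h import *
from station import ctrl
o,c,T,P=wrist(ctrl,"w2")
f=(P[...,2]>.034)&(P[...,2]<.038);q=P[f].astype(np.float32)
n=(P[...,2]>.05)&(P[...,2]<.09);s=P[n].astype(np.float32)
n&= (np.hypot(P[...,0]-.585,P[...,1]-.174)<.03);s=P[n].astype(np.float32)
print("z hist",np.histogram(s[:,2],bins=np.arange(.05,.09,.004)))
v,u=np.nonzero(n);print(u.min(),u.max(),v.min(),v.max())
top=s[s[:,2]>.0755];print("nose top",top.mean(0),len(top))
f&=(np.hypot(P[...,0]-.585,P[...,1]-.174)<.04);print("flange",cv2.minEnclosingCircle(P[f][:,:2].astype(np.float32)),np.median(P[f][:,2]))
sh=s[(s[:,2]>.063)&(s[:,2]<.0690)];print("shoulder",cv2.minAreaRect(sh[:,:2]),len(sh))
u0,v0=int(u.mean()),int(v.mean());k=c["pixels"][v0-32:v0+32,u0-40:u0+40,::-1]
print(u0,v0);cv2.imwrite("pics/w2c.png",cv2.resize(k,None,fx=9,fy=9,interpolation=cv2.INTER_CUBIC))
E
```

```text
time_s: 2.15
ee_pos: [0.5827, 0.1741, 0.1264]
eef_rot: [-3.132, 0.008, 1.042]
force: [-0.4, -0.0, -1.1]
grip_width: 0.094
z hist (array([ 45,  45,  45,  69, 185, 211, 306,  68,   0]), array([0.05 , 0.054, 0.058, 0.062, 0.066, 0.07 , 0.074, 0.078, 0.082,
       0.086]))
245 274 195 231
nose top [0.58585674 0.17287767 0.07743569] 282
flange ((0.5855729579925537, 0.17229674756526947), 0.027971990406513214) 0.03573454957756145Traceback (most recent call last):
  File "<stdin>", line 11, in <module>
cv2.error: OpenCV(4.12.0) /io/opencv/modules/imgproc/src/convhull.cpp:143: error: (-215:Assertion failed) total >= 0 && (depth == CV_32F || depth == CV_32S) in function 'convexHull'
```

Run:
```python
from h import *
c=dict(np.load("w2.npz"));P=cloud(c,c["T"])
d=P[...,:2]-np.array([.5857,.1726]);r=np.hypot(*d.transpose(2,0,1))
from scipy.optimize import minimize
for lo,hi in((.04,.064),(.0655,.0685)):
    m=(P[...,2]>lo)&(P[...,2]<hi)&(r<.017);q=d[m]
    rr=np.hypot(*q.T);a=np.degrees(np.arctan2(q[:,1],q[:,0]))
    print(lo,len(q),"minrect",cv2.minAreaRect(np.ascontiguousarray(q*1e3,dtype=np.float32)))
    h=[(int(b),(rr[(a>=b)&(a<b+15)].max()*1e3).round(1),(np.median(rr[(a>=b)&(a<b+15)])*1e3).round(1),int(((a>=b)&(a<b+15)).sum())) for b in range(-180,180,15) if ((a>=b)&(a<b+15)).any()];print(h)
k=c["pixels"][178:246,215:305,::-1]
cv2.imwrite("pics/w2c.png",cv2.resize(k,None,fx=8,fy=8,interpolation=cv2.INTER_CUBIC))
```

```text
0.04 252 minrect ((4.730727195739746, 8.133201599121094), (1.0749268531799316, 19.897960662841797), 60.296546936035156)
[(0, np.float64(14.0), np.float64(13.5), 5), (15, np.float64(14.0), np.float64(12.3), 53), (30, np.float64(11.2), np.float64(10.3), 40), (45, np.float64(10.2), np.float64(9.7), 28), (60, np.float64(10.2), np.float64(9.7), 37), (75, np.float64(11.2), np.float64(10.4), 35), (90, np.float64(13.8), np.float64(12.3), 47), (105, np.float64(13.7), np.float64(13.4), 7)]
0.0655 190 minrect ((-0.06613349914550781, -0.2663278579711914), (20.451505661010742, 19.997642517089844), 60.557857513427734)
[(-180, np.float64(13.2), np.float64(11.6), 11), (-165, np.float64(14.0), np.float64(12.3), 12), (-90, np.float64(13.7), np.float64(12.2), 13), (-75, np.float64(13.0), np.float64(11.9), 7), (-60, np.float64(10.7), np.float64(10.7), 1), (-30, np.float64(9.6), np.float64(9.6), 2), (-15, np.float64(11.1), np.float64(10.3), 9), (0, np.float64(13.3), np.float64(11.2), 25), (15, np.float64(14.1), np.float64(11.0), 20), (30, np.float64(10.9), np.float64(9.9), 12), (45, np.float64(9.7), np.float64(9.4), 5), (60, np.float64(10.2), np.float64(9.6), 7), (75, np.float64(11.0), np.float64(9.9), 13), (90, np.float64(13.4), np.float64(11.1), 21), (105, np.float64(13.9), np.float64(10.9), 22), (120, np.float64(10.8), np.float64(9.9), 6), (135, np.float64(9.5), np.float64(9.5), 2), (165, np.float64(10.8), np.float64(10.5), 2)]
```

View pics/w2c.png

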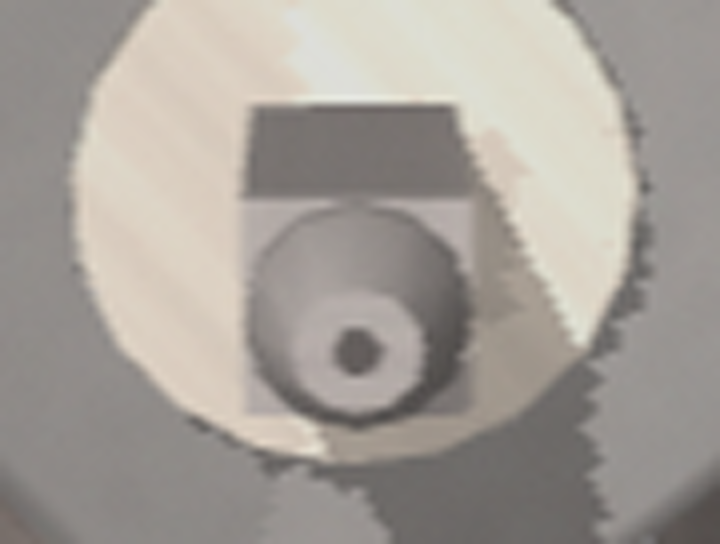

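The square is upright in this crop (edges x≈245–475, y≈195–412) while the tool yaw is 1.042. So the spindle's yaw is about 60.4° mod 90 (1.054 rad) and its axis is at (0.5856, 0.1723). Next I'll go to the blue collar.

```bash
python3 -m creep '{"translation":[[-19,-35,3],[-38,-70,6],[-57,-105,10],[-76,-140,10],[-95,-173,10]],"yaw":[0,0,0,0,0],"gripper":[0,0,0,0,0]}'
python3 -m creep '{"translation":[[-10,-20,0],[-21,-38,0],[-21,-38,0]],"yaw":[0,0,0],"gripper":[0,0,0]}'
cat >> h.py <<'E'
def collar(P,c,xy,R,top):
    "centre and hole yaw (deg, mod 90) of a flat collar near xy, radius R, top height"
    r=np.hypot(P[...,0]-xy[0],P[...,1]-xy[1])
    m=(abs(P[...,2]-top)<.004)&(r<R+.012)
    (x,y),rad=cv2.minEnclosingCircle(np.ascontiguousarray(P[m][:,:2]*1e3,dtype=np.float32))
    r=np.hypot(P[...,0]-x/1e3,P[...,1]-y/1e3)
    h=(r<.0165)&(P[...,2]<top-.004)
    q=P[h];fl=q[q[:,2]<.003]
    print("centre mm",round(x,1),round(y,1),"rad",round(rad,1),"topz",np.median(P[m][:,2]).round(4))
    # hole outline: top points bordering hole -> min distance polygon
    t=P[m&(r<.019)][:,:2]*1e3-[x,y]
    best=min((-(np.abs(np.c_[t@[np.cos(a),np.sin(a)],t@[-np.sin(a),np.cos(a)]]).max(1).min()) ,np.degrees(a)) for a in np.radians(np.arange(0,90,1)))
    sc=[(np.sort(np.abs(np.c_[t@[np.cos(a),np.sin(a)],t@[-np.sin(a),np.cos(a)]]).max(1))[:20].mean(),np.degrees(a)) for a in np.radians(np.arange(0,90,1))]
    print("hole half & yaw",max(sc),best,len(t))
    return x,y
E
python3 - <<'E'
from h import *
from station import ctrl
o,c,T,P=wrist(ctrl,"w3");print(o["ee_pos"])
collar(P,c,(.467,-.037),.03,.014)
E
```

```text
time_s: 2.62
ee_pos: [0.4886, -0.0004, 0.1426]
eef_rot: [-3.138, 0.003, 1.041]
force: [1.5, -1.1, -0.1]
grip_width: 0.094
time_s: 2.87
ee_pos: [0.4669, -0.0413, 0.1452]
eef_rot: [-3.141, 0.003, 1.038]
force: [0.1, 1.0, 0.7]
grip_width: 0.0941
[ 0.46689012 -0.04129973  0.14522125]
centre mm 468.9 -38.1 rad 30.2 topz 0.0133
hole half & yaw (np.float64(10.875761090577234), np.float64(88.0)) (np.float64(-10.75390271117744), np.float64(89.0)) 806
```

View pics/w3.png

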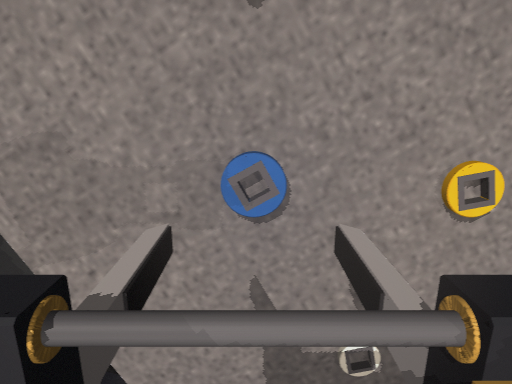

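Picture: the blue collar is at (254,184), centred between the fingers, with its hole turned about 28° from the tool. Yellow is at (474,189) and white is partly hidden at (360,360). The hole yaw is about 88°, so after gripping I turn it -27.6°.

```bash
python3 - <<'E'
from h import *
c=dict(np.load("w3.npz"));P=cloud(c,c["T"]);collar(P,c,(.641,-.146),.026,.012)
E
python3 -m creep '{"translation":[[2,3,-35],[2,3,-70],[2,3,-90],[2,3,-102],[2,3,-105]],"yaw":[0,0,0,0,0],"gripper":[0,0,0,0,0]}' 20
python3 -m creep '{"translation":[[0,0,-8],[0,0,-14],[0,0,-17],[0,0,-17]],"yaw":[0,0,0,0],"gripper":[0,0,0,0]}'
```

```text
centre mm 641.0 -144.8 rad 26.4 topz 0.0113
hole half & yaw (np.float64(10.515946318142984), np.float64(69.0)) (np.float64(-10.212796904769213), np.float64(71.0)) 862
time_s: 3.33
ee_pos: [0.4698, -0.0365, 0.0393]
eef_rot: [-3.14, 0.003, 1.039]
force: [0.0, -0.8, 0.6]
grip_width: 0.0937
time_s: 3.67
ee_pos: [0.4699, -0.0364, 0.0223]
eef_rot: [-3.14, 0.003, 1.039]
force: [-0.3, 0.1, -0.1]
grip_width: 0.0943
```

```bash
python3 -m creep '{"translation":[[-1,-2,0],[-1,-2,0],[-1,-2,0],[-1,-2,0],[-1,-2,0]],"yaw":[0,0,0,0,0],"gripper":[0,255,255,255,255]}' 20
python3 -m creep '{"translation":[[0,0,0],[0,0,0],[0,0,0],[0,0,10],[0,0,25]],"yaw":[0,0,0,0,0],"gripper":[255,255,255,255,255]}'
python3 -m creep '{"translation":[[0,0,25],[0,0,50],[0,0,70],[0,0,80],[0,0,80]],"yaw":[0,-0.08,-0.17,-0.25,-0.25],"gripper":[255,255,255,255,255]}'
```

```text
time_s: 4.08
ee_pos: [0.469, -0.0384, 0.0225]
eef_rot: [-3.141, 0.003, 1.039]
force: [-0.2, 0.1, -0.7]
grip_width: 0.0709
time_s: 4.5
ee_pos: [0.4682, -0.0383, 0.0472]
eef_rot: [-3.138, 0.003, 1.039]
force: [0.2, 0.6, -1.0]
grip_width: 0.0588
time_s: 4.92
ee_pos: [0.4692, -0.0384, 0.13]
eef_rot: [-3.142, 0.001, 0.785]
force: [-0.5, -1.0, -1.3]
grip_width: 0.0593
```

```bash
python3 -m creep '{"translation":[[18,33,0],[36,66,0],[55,99,0],[73,132,0],[90,165,0]],"yaw":[-0.06,-0.12,-0.18,-0.22,-0.228],"gripper":[255,255,255,255,255]}'
python3 -m creep '{"translation":[[14,24,0],[25,42,0],[26,46,0],[26,46,0]],"yaw":[0,0,0,0],"gripper":[255,255,255,255]}'
python3 - <<'E'
from h import *
from station import ctrl
o=ctrl.get_obs();print(o["ee_pos"],o["eef_rot"],(np.array([.5856,.1723])-o["ee_pos"][:2])*1e3)
o,c,T,P=wrist(ctrl,"w4")
R=Ro.from_euler("xyz",o["eef_rot"]).as_matrix()
t=o["ee_pos"];d=P[...,:2]-t[:2];r=np.hypot(*d.transpose(2,0,1))
m=(P[...,2]>.095)&(P[...,2]<.14)&(r<.034)
hsv=cv2.cvtColor(c["pixels"],cv2.COLOR_RGB2HSV);b=m&(cv2.inRange(hsv,(100,100,40),(130,255,255))>0)
q=P[b];print(len(q),np.percentile(q[:,2],[5,50,95]),cv2.minEnclosingCircle(np.ascontiguousarray(q[:,:2]*1e3,dtype=np.float32)))
# axis target seen again
n=(P[...,2]>.0755)&(P[...,2]<.08);print(n.sum(),P[n].mean(0) if n.any() else 0)
E
```

```text
time_s: 5.33
ee_pos: [0.5594, 0.1283, 0.1293]
eef_rot: [-3.141, 0.002, 0.558]
force: [-0.1, -0.6, 0.0]
grip_width: 0.0592
time_s: 5.67
ee_pos: [0.585, 0.1751, 0.1281]
eef_rot: [-3.141, 0.004, 0.561]
force: [-1.3, -0.2, -1.1]
grip_width: 0.0593
[0.58503907 0.17514373 0.12807875] [-3.14057374  0.0036874   0.56148511] [ 0.56093452 -2.84372619]
4897 [0.11693521 0.11858683 0.11954833] ((584.8629150390625, 175.93299865722656), 30.250417709350586)
653 [0.69731145 0.0981606  0.07723104]
```

View pics/w4.png

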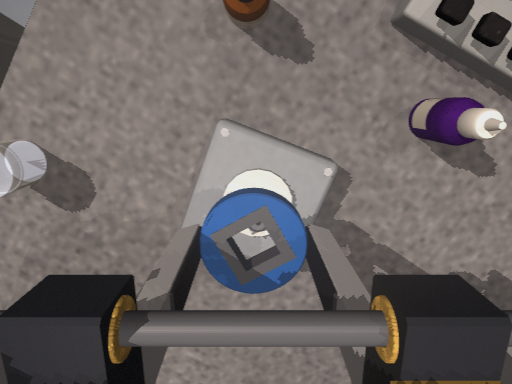

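The collar is held level at (254,241), with the spindle nose visible through the hole at (262,225). I'll check its hole yaw and centre from the same data.

```bash
python3 - <<'E'
from h import *
c=dict(np.load("w4.npz"));P=cloud(c,c["T"])
collar(P,c,(.585,.1755),.022,.1186)
collar(P,c,(.585,.1755),.018,.1186)
E
python3 -m creep '{"translation":[[0,-2,-10],[1,-3,-20],[1,-3,-26],[1,-3,-28],[1,-3,-28]],"yaw":[0,0,0,0,0],"gripper":[255,255,255,255,255]}'
```

```text
centre mm 587.5 177.0 rad 33.3 topz 0.1187
hole half & yaw (np.float64(8.485927041763196), np.float64(62.0)) (np.float64(-8.228807050552472), np.float64(63.0)) 2266
centre mm 585.0 175.5 rad 30.0 topz 0.1187
hole half & yaw (np.float64(10.654289280633988), np.float64(62.0)) (np.float64(-10.352909648711607), np.float64(62.0)) 2195
time_s: 6.13
ee_pos: [0.5855, 0.1706, 0.0995]
eef_rot: [-3.14, 0.005, 0.56]
force: [0.3, 0.3, -0.8]
grip_width: 0.0592
```

```bash
python3 -m creep '{"translation":[[0,1,0],[0,1,-2],[0,1,-4],[0,1,-4],[0,1,-4]],"yaw":[0,-0.01,-0.02,-0.02,-0.02],"gripper":[255,255,255,255,255]}'
python3 -m creep '{"translation":[[0,0,-1],[0,0,-2],[0,0,-3],[0,0,-3]],"yaw":[0,0,0,0],"gripper":[255,255,255,255]}'
```

```text
time_s: 6.55
ee_pos: [0.5855, 0.1717, 0.0954]
eef_rot: [-3.14, 0.005, 0.54]
force: [0.6, 0.2, -1.9]
grip_width: 0.0588
time_s: 6.88
ee_pos: [0.5854, 0.1716, 0.0922]
eef_rot: [-3.14, 0.005, 0.54]
force: [1.0, -0.2, -1.1]
grip_width: 0.0595
```

```bash
python3 -m creep '{"translation":[[0,0,-1],[0,0,-2],[0,0,-3],[0,0,-3]],"yaw":[0,0,0,0],"gripper":[255,255,255,255]}'
python3 -m creep '{"translation":[[0,0,-1],[0,0,-2],[0,0,-2]],"yaw":[0,0,0],"gripper":[255,255,255]}'
```

```text
time_s: 7.22
ee_pos: [0.5852, 0.1716, 0.0889]
eef_rot: [-3.14, 0.006, 0.54]
force: [0.3, 1.0, -1.4]
grip_width: 0.0592
time_s: 7.47
ee_pos: [0.5852, 0.1716, 0.0867]
eef_rot: [-3.14, 0.006, 0.54]
force: [0.5, -1.0, 0.1]
grip_width: 0.0588
```

Already below the shoulder with no force, so I'll carry on down.

```bash
python3 -m creep '{"translation":[[0.3,0.3,-2],[0.3,0.3,-4],[0.3,0.3,-6],[0.3,0.3,-8],[0.3,0.3,-8]],"yaw":[0,0,0,0,0],"gripper":[255,255,255,255,255]}'
python3 -m creep '{"translation":[[0,0,-2],[0,0,-4],[0,0,-6],[0,0,-8],[0,0,-8]],"yaw":[0,0,0,0,0],"gripper":[255,255,255,255,255]}'
```

```text
time_s: 7.88
ee_pos: [0.5853, 0.1718, 0.0781]
eef_rot: [-3.14, 0.007, 0.54]
force: [-0.3, 0.4, -0.9]
grip_width: 0.0592
time_s: 8.3
ee_pos: [0.585, 0.1718, 0.0696]
eef_rot: [-3.139, 0.007, 0.54]
force: [0.1, -0.0, -2.1]
grip_width: 0.059
```

```bash
python3 -m creep '{"translation":[[0,0,-2],[0,0,-4],[0,0,-6],[0,0,-8],[0,0,-8]],"yaw":[0,0,0,0,0],"gripper":[255,255,255,255,255]}'
python3 -m creep '{"translation":[[0,0,-0.5],[0,0,-1],[0,0,-1]],"yaw":[0,0,0],"gripper":[255,255,255]}'
```

```text
time_s: 8.72
ee_pos: [0.5849, 0.1717, 0.0611]
eef_rot: [-3.139, 0.008, 0.54]
force: [0.1, 0.9, -1.0]
grip_width: 0.0588
time_s: 8.97
ee_pos: [0.5848, 0.1717, 0.06]
eef_rot: [-3.139, 0.008, 0.54]
force: [0.6, -0.6, -0.5]
grip_width: 0.0588
```

```bash
python3 -m creep '{"translation":[[0,0,-0.5],[0,0,-0.8],[0,0,-0.8]],"yaw":[0,0,0],"gripper":[255,255,255]}'
python3 -m creep '{"translation":[[0,0,-0.3],[0,0,-0.5],[0,0,-0.5]],"yaw":[0,0,0],"gripper":[255,255,255]}'
```

```text
time_s: 9.22
ee_pos: [0.5848, 0.1717, 0.0592]
eef_rot: [-3.139, 0.008, 0.54]
force: [-0.5, -0.8, -0.6]
grip_width: 0.059
time_s: 9.47
ee_pos: [0.5848, 0.1717, 0.0587]
eef_rot: [-3.139, 0.008, 0.54]
force: [-1.3, 0.8, -0.2]
grip_width: 0.0592
```

```bash
python3 -m creep '{"translation":[[0,0,-0.4],[0,0,-0.4],[0,0,-0.4],[0,0,-0.4],[0,0,-0.4]],"yaw":[0,0,0,0,0],"gripper":[255,0,0,0,0]}'
python3 -m creep '{"translation":[[0,0,0],[0,0,10],[0,0,30],[0,0,60],[0,0,85]],"yaw":[0,0,0,0,0],"gripper":[0,0,0,0,0]}'
python3 -m creep '{"translation":[[0,0,0],[0,0,0]],"yaw":[0,0],"gripper":[0,0]}'
python3 - <<'E'
from h import *
from station import ctrl
o,c,T,P=wrist(ctrl,"w5")
x,y=collar(P,c,(.5856,.1723),.03,.050)
m=(abs(P[...,2]-.05)<.006)&(abs(np.hypot(P[...,0]-.5856,P[...,1]-.1723)-.024)<.004)
q=P[m];print("plane",np.linalg.lstsq(np.c_[q[:,:2]-[.5856,.1723],np.ones(len(q))],q[:,2],rcond=None)[0],len(q))
E
```

```text
time_s: 9.88
ee_pos: [0.5848, 0.1717, 0.0582]
eef_rot: [-3.139, 0.008, 0.54]
force: [0.2, 0.2, -0.2]
grip_width: 0.0824
time_s: 10.3
ee_pos: [0.5849, 0.1717, 0.1454]
eef_rot: [-3.139, 0.008, 0.54]
force: [0.7, 0.4, -0.4]
grip_width: 0.0939
time_s: 10.47
ee_pos: [0.5855, 0.1719, 0.1477]
eef_rot: [-3.141, 0.004, 0.54]
force: [0.5, -0.3, -0.6]
grip_width: 0.0939
centre mm 584.8 171.7 rad 30.3 topz 0.0493
hole half & yaw (np.float64(10.310477351472075), np.float64(61.0)) (np.float64(-10.138996685017155), np.float64(61.0)) 844
plane [1.22679541e-05 2.59737818e-04 4.92281711e-02] 1766
```

Blue is home and level: its top reads 49.2 mm, and the camera reads about 0.7 mm low elsewhere too. Next is yellow.

```bash
python3 -m creep '{"translation":[[7,-40,0],[14,-80,0],[21,-120,0],[28,-160,0],[35,-200,0]],"yaw":[0.1,0.2,0.3,0.4,0.5],"gripper":[0,0,0,0,0]}'
python3 -m creep '{"translation":[[7,-38,0],[14,-76,0],[20,-108,0],[20,-116,0],[20,-116,0]],"yaw":[0,0,0,0,0],"gripper":[0,0,0,0,0]}'
python3 - <<'E'
from h import *
from station import ctrl
o,c,T,P=wrist(ctrl,"w6");print(o["ee_pos"],o["eef_rot"])
collar(P,c,(.641,-.145),.026,.012)
E
```

```text
time_s: 10.93
ee_pos: [0.6193, -0.0301, 0.1446]
eef_rot: [-3.138, 0.008, 1.045]
force: [0.3, -0.2, -0.0]
grip_width: 0.0942
time_s: 11.35
ee_pos: [0.6386, -0.1481, 0.1428]
eef_rot: [-3.135, 0.008, 1.042]
force: [-0.5, 0.1, -0.2]
grip_width: 0.0939
[ 0.63859645 -0.14812033  0.14284421] [-3.13530351  0.00831597  1.04185432]
centre mm 641.4 -145.1 rad 26.4 topz 0.0113
hole half & yaw (np.float64(10.878251592461051), np.float64(71.0)) (np.float64(-10.729919433077985), np.float64(71.0)) 812
```

```bash
python3 -m creep '{"translation":[[2,2,-35],[2.5,2.5,-70],[2.8,3,-90],[2.8,3,-101],[2.8,3,-103]],"yaw":[0,0,0,0,0],"gripper":[0,0,0,0,0]}' 20
python3 -m creep '{"translation":[[0,0,-8],[0,0,-14],[0,0,-17],[0,0,-17]],"yaw":[0,0,0,0],"gripper":[0,0,0,0]}'
```

```text
time_s: 11.82
ee_pos: [0.6406, -0.1414, 0.0379]
eef_rot: [-3.132, 0.009, 1.045]
force: [-0.2, 0.3, -0.1]
grip_width: 0.0937
time_s: 12.15
ee_pos: [0.6406, -0.1412, 0.0209]
eef_rot: [-3.132, 0.009, 1.045]
force: [-0.7, 0.5, 0.4]
grip_width: 0.094
```

```bash
python3 -m creep '{"translation":[[0.8,-2,1],[0.8,-3.9,1],[0.8,-3.9,1],[0.8,-3.9,1],[0.8,-3.9,1]],"yaw":[0,0,0,0,0],"gripper":[0,0,255,255,255]}' 20
python3 -m creep '{"translation":[[0,0,0],[0,0,0],[0,0,0],[0,0,0],[0,0,0]],"yaw":[0,0,0,0,0],"gripper":[255,255,255,255,255]}'
python3 -m creep '{"translation":[[0,0,20],[0,0,50],[0,0,80],[0,0,105],[0,0,108]],"yaw":[0,0,-0.04,-0.1,-0.185],"gripper":[255,255,255,255,255]}'
```

```text
time_s: 12.57
ee_pos: [0.6414, -0.1452, 0.0221]
eef_rot: [-3.132, 0.009, 1.045]
force: [-0.1, 0.3, -0.0]
grip_width: 0.0774
time_s: 12.98
ee_pos: [0.6414, -0.1452, 0.0221]
eef_rot: [-3.132, 0.009, 1.045]
force: [-0.6, -0.3, 0.6]
grip_width: 0.0512
time_s: 13.4
ee_pos: [0.6431, -0.1456, 0.1355]
eef_rot: [-3.139, 0.006, 0.858]
force: [0.2, -0.4, -0.1]
grip_width: 0.0508
```

```bash
python3 -m creep '{"translation":[[-7,40,0],[-14,80,0],[-21,120,0],[-29,160,0],[-36,200,0]],"yaw":[0,0,0,0,0],"gripper":[255,255,255,255,255]}'
python3 -m creep '{"translation":[[-7,40,-1],[-13,75,-1],[-18,102,-1],[-20,114,-1],[-20.5,116,-1]],"yaw":[0,0,0,0,0],"gripper":[255,255,255,255,255]}'
python3 -m creep '{"translation":[[0,0,0],[0,0,0]],"yaw":[0,0],"gripper":[255,255]}'
cat > held.py <<'E'
import sys
from h import *
from station import ctrl
lo,hi,th,name=eval(sys.argv[1])
o,c,T,P=wrist(ctrl,name);t=o["ee_pos"];print(t,o["eef_rot"])
r=np.hypot(P[...,0]-t[0],P[...,1]-t[1])
b=(P[...,2]>t[2]-.03)&(P[...,2]<t[2]+.01)&(r<.034)&(cv2.inRange(cv2.cvtColor(c["pixels"],cv2.COLOR_RGB2HSV),lo,hi)>0)
q=P[b];top=np.median(q[:,2]);q=q[abs(q[:,2]-top)<.0025]
(x,y),rad=cv2.minEnclosingCircle(np.ascontiguousarray(q[:,:2]*1e3,dtype=np.float32));print("rim",x,y,rad,"top",top)
collar(P,c,(x/1e3,y/1e3),rad/1e3-.012,top)
print("shift mm",585.6-x,172.3-y,"bottom - TCP",top-th-t[2])
E
python3 held.py '((18,120,80),(35,255,255),.012,"w7")'
```

```text
time_s: 13.82
ee_pos: [0.6063, 0.0561, 0.1356]
eef_rot: [-3.138, 0.006, 0.857]
force: [0.4, -0.4, -0.9]
grip_width: 0.0505
time_s: 14.23
ee_pos: [0.5853, 0.174, 0.1346]
eef_rot: [-3.138, 0.006, 0.86]
force: [-0.0, 0.1, 0.4]
grip_width: 0.0512
time_s: 14.4
ee_pos: [0.5855, 0.1729, 0.1345]
eef_rot: [-3.138, 0.006, 0.859]
force: [0.3, -0.4, -1.2]
grip_width: 0.051
[0.58554577 0.17292632 0.134461  ] [-3.13838998  0.00600811  0.85944852]
rim 585.0657348632812 173.37005615234375 26.26134490966797 top 0.12345552980380152
centre mm 585.1 173.4 rad 26.3 topz 0.1237
hole half & yaw (np.float64(10.584524144939323), np.float64(59.99999999999999)) (np.float64(-10.308589582634367), np.float64(59.00000000000001)) 2130
shift mm 0.5342651367187727 -1.0700561523437386 bottom - TCP -0.02300547267217129
```

```bash
python3 -m creep '{"translation":[[0.4,-0.9,-12],[0.4,-0.9,-24],[0.4,-0.9,-33],[0.4,-0.9,-36],[0.4,-0.9,-37]],"yaw":[0,0,0,0,0],"gripper":[255,255,255,255,255]}'
python3 -m creep '{"translation":[[0,0,0],[0,0,0]],"yaw":[0,0],"gripper":[255,255]}'
```

```text
time_s: 14.87
ee_pos: [0.5856, 0.1714, 0.096]
eef_rot: [-3.137, 0.008, 0.858]
force: [0.4, 0.1, -0.3]
grip_width: 0.0511
time_s: 15.03
ee_pos: [0.5857, 0.1714, 0.0961]
eef_rot: [-3.137, 0.008, 0.858]
force: [0.4, -0.2, -0.9]
grip_width: 0.0513
```

```bash
python3 -m creep '{"translation":[[0.2,0.5,-1],[0.2,0.5,-2],[0.2,0.5,-3],[0.2,0.5,-4],[0.2,0.5,-4]],"yaw":[0,0,0,0,0],"gripper":[255,255,255,255,255]}'
python3 -m creep '{"translation":[[0,0,-1],[0,0,-2],[0,0,-3],[0,0,-4],[0,0,-4]],"yaw":[0,0,0,0,0],"gripper":[255,255,255,255,255]}'
```

```text
time_s: 15.45
ee_pos: [0.5858, 0.1719, 0.0919]
eef_rot: [-3.137, 0.008, 0.859]
force: [-0.2, -0.2, -0.9]
grip_width: 0.0509
time_s: 15.87
ee_pos: [0.5857, 0.1718, 0.0876]
eef_rot: [-3.137, 0.008, 0.859]
force: [-0.6, 0.0, 0.2]
grip_width: 0.0512
```

```bash
python3 -m creep '{"translation":[[0,0.1,-1],[0,0.1,-2],[0,0.1,-3],[0,0.1,-3]],"yaw":[0,0,0,0],"gripper":[255,255,255,255]}'
python3 -m creep '{"translation":[[0,0,-2],[0,0,-4],[0,0,-6],[0,0,-8],[0,0,-8]],"yaw":[0,0,0,0,0],"gripper":[255,255,255,255,255]}'
```

```text
time_s: 16.2
ee_pos: [0.5856, 0.1719, 0.0844]
eef_rot: [-3.137, 0.008, 0.859]
force: [0.1, -0.4, -1.4]
grip_width: 0.0513
time_s: 16.62
ee_pos: [0.5854, 0.1719, 0.0758]
eef_rot: [-3.136, 0.009, 0.859]
force: [0.0, 0.1, -0.8]
grip_width: 0.0511
```

```bash
python3 -m creep '{"translation":[[0,0,-1],[0,0,-2],[0,0,-2.5],[0,0,-2.5]],"yaw":[0,0,0,0],"gripper":[255,255,255,255]}'
python3 -m creep '{"translation":[[0,0,-0.3],[0,0,-0.6],[0,0,-0.6]],"yaw":[0,0,0],"gripper":[255,255,255]}'
```

```text
time_s: 16.95
ee_pos: [0.5853, 0.1719, 0.0732]
eef_rot: [-3.136, 0.009, 0.859]
force: [0.8, 0.5, -0.6]
grip_width: 0.051
time_s: 17.2
ee_pos: [0.5853, 0.1718, 0.0726]
eef_rot: [-3.136, 0.009, 0.859]
force: [0.0, -0.2, -0.5]
grip_width: 0.0508
```

```bash
python3 -m creep '{"translation":[[0,0,-0.3],[0,0,-0.3],[0,0,-0.3],[0,0,-0.3],[0,0,-0.3]],"yaw":[0,0,0,0,0],"gripper":[255,0,0,0,0]}'
python3 -m creep '{"translation":[[0,0,0],[0,0,10],[0,0,30],[0,0,55],[0,0,72]],"yaw":[0,0,0,0,0],"gripper":[0,0,0,0,0]}'
python3 -m creep '{"translation":[[0,0,0],[0,0,0]],"yaw":[0,0],"gripper":[0,0]}'
python3 - <<'E'
from h import *
from station import ctrl
o,c,T,P=wrist(ctrl,"w8");print(o["ee_pos"])
collar(P,c,(.5856,.1723),.026,.062)
m=(abs(P[...,2]-.062)<.006)&(abs(np.hypot(P[...,0]-.5856,P[...,1]-.1723)-.021)<.004)
q=P[m];print("plane",np.linalg.lstsq(np.c_[q[:,:2]-[.5856,.1723],np.ones(len(q))],q[:,2],rcond=None)[0],len(q))
E
```

```text
time_s: 17.62
ee_pos: [0.5854, 0.1719, 0.0724]
eef_rot: [-3.136, 0.009, 0.859]
force: [0.2, -0.2, 0.2]
grip_width: 0.0742
time_s: 18.03
ee_pos: [0.5857, 0.172, 0.1472]
eef_rot: [-3.137, 0.007, 0.859]
force: [-0.6, 0.6, 0.6]
grip_width: 0.0942
time_s: 18.2
ee_pos: [0.5863, 0.1721, 0.1486]
eef_rot: [-3.139, 0.005, 0.859]
force: [-0.1, 0.1, -0.4]
grip_width: 0.0942
[0.58625533 0.17208062 0.14863967]
centre mm 585.1 172.0 rad 26.1 topz 0.0614
hole half & yaw (np.float64(9.032490264162009), np.float64(59.00000000000001)) (np.float64(-7.825372477950527), np.float64(66.0)) 1111
plane [-0.00187508 -0.00208258  0.06134189] 1680
```

Yellow is home too. Next is white.

```bash
python3 -m creep '{"translation":[[-10,-39,0],[-20,-78,0],[-31,-117,0],[-41,-156,0],[-52,-195,0]],"yaw":[0,0,0,0,0],"gripper":[0,0,0,0,0]}'
python3 -m creep '{"translation":[[-10,-39,0],[-20,-78,0],[-31,-117,0],[-41,-156,0],[-52,-195,0]],"yaw":[0,0,0,0,0],"gripper":[0,0,0,0,0]}'
python3 -m creep '{"translation":[[-7,-20,0],[-13,-36,0],[-13,-38,0],[-13,-38,0]],"yaw":[0,0,0,0],"gripper":[0,0,0,0]}'
python3 - <<'E'
from h import *
from station import ctrl
o,c,T,P=wrist(ctrl,"w9");print(o["ee_pos"],o["eef_rot"])
collar(P,c,(.4692,-.2584),.022,.010)
E
```

```text
time_s: 18.67
ee_pos: [0.5323, -0.0246, 0.1458]
eef_rot: [-3.136, 0.008, 0.859]
force: [0.8, -0.5, -0.2]
grip_width: 0.0939
time_s: 19.08
ee_pos: [0.4789, -0.2211, 0.1446]
eef_rot: [-3.134, 0.009, 0.859]
force: [1.2, -0.1, -0.5]
grip_width: 0.094
time_s: 19.42
ee_pos: [0.4654, -0.2593, 0.1435]
eef_rot: [-3.132, 0.009, 0.857]
force: [0.1, 0.5, 1.1]
grip_width: 0.094
[ 0.46537073 -0.25932727  0.14348072] [-3.13203326  0.00895893  0.85737123]
centre mm 469.5 -260.8 rad 22.3 topz 0.0093
hole half & yaw (np.float64(10.785392985799408), np.float64(72.0)) (np.float64(-10.5272105279077), np.float64(72.0)) 795
```

View pics/w9.png

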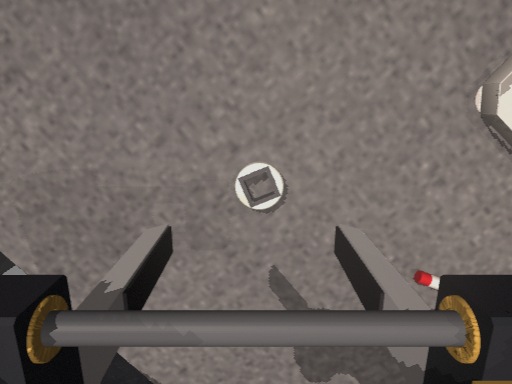

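The white collar is at (260,187) in the clear, with hole yaw 72°, so I turn it -0.20 rad after gripping.

```bash
python3 -m creep '{"translation":[[2,-1,-35],[4,-1.5,-70],[4,-1.5,-90],[4,-1.5,-101],[4,-1.5,-104]],"yaw":[0,0,0,0,0],"gripper":[0,0,0,0,0]}' 20
python3 -m creep '{"translation":[[0,0,-8],[0,0,-14],[0,0,-17],[0,0,-17]],"yaw":[0,0,0,0],"gripper":[0,0,0,0]}'
```

```text
time_s: 19.88
ee_pos: [0.4694, -0.2586, 0.0379]
eef_rot: [-3.129, 0.009, 0.86]
force: [-0.9, -0.3, 0.4]
grip_width: 0.0939
time_s: 20.22
ee_pos: [0.4695, -0.2586, 0.0208]
eef_rot: [-3.129, 0.009, 0.86]
force: [-0.0, 0.6, -0.4]
grip_width: 0.0942
```

```bash
python3 -m creep '{"translation":[[0,-1.2,1],[0,-2.2,1],[0,-2.2,1],[0,-2.2,1],[0,-2.2,1]],"yaw":[0,0,0,0,0],"gripper":[0,0,255,255,255]}' 20
python3 -m creep '{"translation":[[0,0,0],[0,0,0],[0,0,0],[0,0,0],[0,0,0]],"yaw":[0,0,0,0,0],"gripper":[255,255,255,255,255]}'
python3 -m creep '{"translation":[[0,0,20],[0,0,50],[0,0,80],[0,0,105],[0,0,112]],"yaw":[0,0,-0.04,-0.1,-0.202],"gripper":[255,255,255,255,255]}'
```

```text
time_s: 20.63
ee_pos: [0.4695, -0.2609, 0.022]
eef_rot: [-3.13, 0.009, 0.86]
force: [0.4, 0.5, -0.1]
grip_width: 0.0774
time_s: 21.05
ee_pos: [0.4695, -0.2608, 0.022]
eef_rot: [-3.13, 0.009, 0.86]
force: [-0.0, 0.3, 0.7]
grip_width: 0.0442
time_s: 21.47
ee_pos: [0.4706, -0.2615, 0.138]
eef_rot: [-3.135, 0.007, 0.656]
force: [0.0, 0.7, -0.4]
grip_width: 0.0431
```

```bash
python3 -m creep '{"translation":[[10,39,0],[20,78,0],[31,117,0],[41,156,0],[52,195,0]],"yaw":[0,0,0,0,0],"gripper":[255,255,255,255,255]}'
python3 -m creep '{"translation":[[10,39,0],[20,78,0],[31,117,0],[41,156,0],[52,194,0]],"yaw":[0,0,0,0,0],"gripper":[255,255,255,255,255]}'
python3 -m creep '{"translation":[[6,22,0],[10,38,0],[11,43,0],[11,44,0],[11,44,0]],"yaw":[0,0,0,0,0],"gripper":[255,255,255,255,255]}'
python3 -m creep '{"translation":[[0,0,0],[0,0,0]],"yaw":[0,0],"gripper":[255,255]}'
python3 held.py '((0,0,140),(180,70,255),.010,"w10")'
```

```text
time_s: 21.88
ee_pos: [0.5226, -0.0646, 0.1381]
eef_rot: [-3.135, 0.007, 0.655]
force: [0.9, 0.2, -1.0]
grip_width: 0.0432
time_s: 22.3
ee_pos: [0.5746, 0.1316, 0.1381]
eef_rot: [-3.135, 0.007, 0.656]
force: [0.4, -0.4, 0.0]
grip_width: 0.043
time_s: 22.72
ee_pos: [0.5854, 0.1749, 0.1379]
eef_rot: [-3.134, 0.008, 0.656]
force: [-0.4, -0.7, -0.7]
grip_width: 0.0429
time_s: 22.88
ee_pos: [0.5853, 0.1737, 0.138]
eef_rot: [-3.134, 0.008, 0.654]
force: [-0.2, -0.3, -0.7]
grip_width: 0.0434
[0.58534393 0.17371049 0.13800531] [-3.13446617  0.00813021  0.65415843]
rim 583.5211181640625 178.6517333984375 26.23849105834961 top 0.12499754259702817
centre mm 583.5 178.7 rad 26.2 topz 0.1252
hole half & yaw (np.float64(7.250393607954623), np.float64(61.0)) (np.float64(-7.079741028940381), np.float64(59.99999999999999)) 2045
shift mm 2.0788818359375227 -6.351733398437489 bottom - TCP -0.02300777193741345
```

View pics/w10.png

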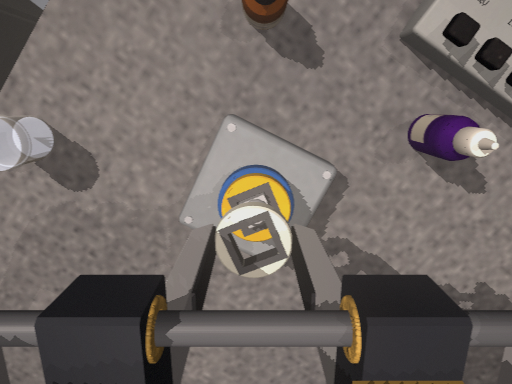

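The white collar is held at (255,240), with the blue and yellow stack concentric below it at (255,205). The yaw reads 61°, but the rim fit picked up finger pixels (radius 26), so I'll redo the centre.

Run:
```python
from h import *
c=dict(np.load("w10.npz"));P=cloud(c,c["T"])
hsv=cv2.cvtColor(c["pixels"],cv2.COLOR_RGB2HSV);t=np.array([.5853,.1737])
b=(abs(P[...,2]-.1252)<.002)&(np.hypot(P[...,0]-t[0],P[...,1]-t[1])<.035)
b[:,:212]=0;b[:,293:]=0
m=cv2.morphologyEx(b.astype(np.uint8),cv2.MORPH_OPEN,np.ones((9,9)))
q=P[m>0][:,:2];print(len(q),cv2.minEnclosingCircle(np.ascontiguousarray(q*1e3,dtype=np.float32)))
for R in((.0,)):
    k=(P[...,2]<.118)&(np.hypot(P[...,0]-t[0],P[...,1]-t[1])<.0001)
# hole edge: hub top points near hole in yaw frame
a=np.radians(61);d=(q-t)*1e3;e=np.c_[d@[np.cos(a),np.sin(a)],d@[-np.sin(a),np.cos(a)]]
for i in(0,1):
    s=e[abs(e[:,1-i])<6][:,i];print("hole edges axis",i,s[s<0].max(),s[s>0].min(),"rim",s.min(),s.max())
```

```text
2776 ((585.03466796875, 174.05262756347656), 22.32952117919922)
hole edges axis 0 -10.284538518059763 11.037561035425796 rim -21.856896371013708 22.50907041029677
hole edges axis 1 -10.445306460119758 11.10259341207006 rim -21.435269914075022 22.39864244598126
```

```bash
python3 -m creep '{"translation":[[0.5,-1.7,-12],[0.5,-1.7,-24],[0.5,-1.7,-33],[0.5,-1.7,-36],[0.5,-1.7,-37]],"yaw":[0,0,0,0,0],"gripper":[255,255,255,255,255]}'
python3 -m creep '{"translation":[[0,0,0],[0,0,0]],"yaw":[0,0],"gripper":[255,255]}'
```

```text
time_s: 23.35
ee_pos: [0.5854, 0.172, 0.0996]
eef_rot: [-3.134, 0.01, 0.654]
force: [1.3, 0.4, -0.1]
grip_width: 0.0431
time_s: 23.52
ee_pos: [0.5854, 0.1721, 0.0996]
eef_rot: [-3.134, 0.01, 0.654]
force: [0.3, 0.9, -1.2]
grip_width: 0.043
```

```bash
python3 -m creep '{"translation":[[0.4,0,-2],[0.4,0,-4],[0.4,0,-5],[0.4,0,-6],[0.4,0,-6]],"yaw":[0,0,0,0,0],"gripper":[255,255,255,255,255]}'
python3 -m creep '{"translation":[[0.1,0,-1],[0.1,0,-2],[0.1,0,-3],[0.1,0,-4],[0.1,0,-4]],"yaw":[0,0,0,0,0],"gripper":[255,255,255,255,255]}'
python3 -m creep '{"translation":[[0,0,-0.5],[0,0,-1],[0,0,-1.5],[0,0,-2],[0,0,-2]],"yaw":[0,0,0,0,0],"gripper":[255,255,255,255,255]}'
```

```text
time_s: 23.93
ee_pos: [0.5858, 0.1721, 0.0934]
eef_rot: [-3.134, 0.01, 0.654]
force: [-0.7, 0.6, -0.6]
grip_width: 0.0434
time_s: 24.35
ee_pos: [0.5858, 0.172, 0.0892]
eef_rot: [-3.133, 0.01, 0.654]
force: [0.1, -0.3, -0.8]
grip_width: 0.0428
time_s: 24.77
ee_pos: [0.5857, 0.172, 0.087]
eef_rot: [-3.133, 0.011, 0.654]
force: [-0.6, -0.7, -0.9]
grip_width: 0.0431
```

```bash
python3 -m creep '{"translation":[[0,0,-0.5],[0,0,-1],[0,0,-1.5],[0,0,-1.9],[0,0,-1.9]],"yaw":[0,0,0,0,0],"gripper":[255,255,255,255,255]}'
python3 -m creep '{"translation":[[0,0,-0.3],[0,0,-0.6],[0,0,-0.6]],"yaw":[0,0,0],"gripper":[255,255,255]}'
```

```text
time_s: 25.18
ee_pos: [0.5857, 0.1721, 0.085]
eef_rot: [-3.133, 0.011, 0.654]
force: [-0.3, 0.2, -0.1]
grip_width: 0.0428
time_s: 25.43
ee_pos: [0.5857, 0.172, 0.0844]
eef_rot: [-3.133, 0.011, 0.654]
force: [-0.1, -0.3, 0.2]
grip_width: 0.0432
```

```bash
python3 -m creep '{"translation":[[0,0,-0.2],[0,0,-0.2],[0,0,-0.2],[0,0,-0.2],[0,0,-0.2]],"yaw":[0,0,0,0,0],"gripper":[255,0,0,0,0]}'
python3 -m creep '{"translation":[[0,0,0],[0,0,10],[0,0,30],[0,0,55],[0,0,72]],"yaw":[0,0,0,0,0],"gripper":[0,0,0,0,0]}'
python3 -m creep '{"translation":[[0,0,0],[0,0,0]],"yaw":[0,0],"gripper":[0,0]}'
python3 - <<'E'
from h import *
from station import ctrl
o,c,T,P=wrist(ctrl,"w11");print(o["ee_pos"])
r=np.hypot(P[...,0]-.5856,P[...,1]-.1723)
for nm,z,a,b in(("white",.072,.017,.021),("yellow",.062,.0233,.0253),("blue",.05,.0272,.0292)):
    m=(abs(P[...,2]-z)<.006)&(r>a)&(r<b);q=P[m]
    print(nm,np.linalg.lstsq(np.c_[q[:,:2]-[.5856,.1723],np.ones(len(q))],q[:,2],rcond=None)[0].round(4),len(q))
E
```

```text
time_s: 25.85
ee_pos: [0.5857, 0.172, 0.0842]
eef_rot: [-3.133, 0.011, 0.654]
force: [0.6, 0.1, 0.7]
grip_width: 0.066
time_s: 26.27
ee_pos: [0.5861, 0.1721, 0.1591]
eef_rot: [-3.134, 0.009, 0.654]
force: [-0.5, -0.3, -0.7]
grip_width: 0.094
time_s: 26.43
ee_pos: [0.5865, 0.1722, 0.1605]
eef_rot: [-3.135, 0.006, 0.654]
force: [-0.6, 0.1, -1.1]
grip_width: 0.094
[0.58652415 0.17223938 0.16050236]
white [-0.0004  0.0001  0.0712] 752
yellow [-0.0167 -0.0132  0.0611] 348
blue [-0.0251 -0.0132  0.0491] 336
```

View pics/w11.png

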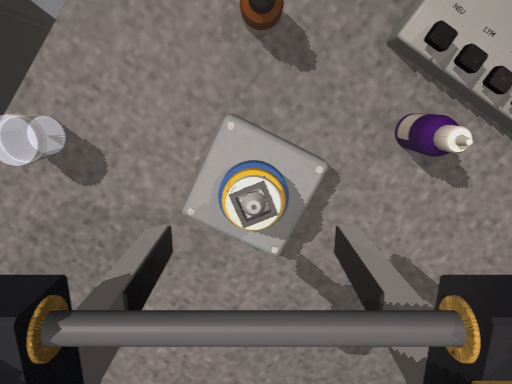

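The three collars sit concentric at (254,203). Their tops read 71.2, 61.1 and 49.1 mm, with white flat. The bottles and jar are undisturbed and the gripper is clear, so I'm handing in.

```bash
python3 -c "
from station import ctrl
print(ctrl.hand_in())"
```

```text
the job is handed in; nothing more can be done
None
```

The stack is rebuilt on the spindle in the order asked: blue, then yellow, then white, all released. I handed in at about 26.5 s with the gripper open and well above the stack.

- **Fit:** I read the spindle square's turn (about 60° mod 90) from the wrist camera and turned each collar to match before lowering it. I did not rest each collar on the shoulder and turn it, as the task described. Each went straight over the shoulder, and the force readings printed after each move stayed at about 2 N or less.
- **Height check:** The tops read 49.1, 61.1 and 71.2 mm, against 50, 62 and 72 mm nominal. Each is about 0.8–0.9 mm low, close to the 0.7 mm by which the wrist camera read the collars low on the worktop, so I take them as fully home.
- **Flatness:** The last plane fit showed white flat to within 0.04%. The last fits for yellow and blue showed slopes of 1–3%, but only narrow crescents of them were still visible. Right after each was placed, full-ring fits showed blue flat and yellow within 0.3%.
- **Bystanders:** No move went near the bottles or the jar. They look undisturbed in the last picture; I did not measure their positions again.

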